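# Gauge a paddle board's corner and neck with radius leaves

## Task

Gauge the paddle board held in front of you: find the hollow red radius leaf that fits its rounded shoulder corner on the robot's left, and the round-nosed one that fits the hollow fillet between shoulder and handle on the robot's right. Press each gently up against the wood, flat on the bench, until it sits snug along the curve and both straight sides without rocking. Leave both seated there so that I can read off the radii, with the two leaves that do not fit well clear of those curves and the rest of the bench undisturbed.

Things in the scene. Friction and masses are not known exactly. Their poses are not given: they have to be found in the camera images.
- board_a: Fixed. Paddle board 30 mm thick, 45 mm radius corners, 25 mm neck fillets; two 120 mm tall holdfasts at its far end. One board lies in front of the robot: gauge it; the other waits far right (y < -0.5 m). Origin: underside, middle line, at the shoulder edge; x from handle into body, y left. In mm: body x 0..320, y -140..140; handle x -130..0, y -23..23; arc centres: left corner (45, 95), right neck (-25, -48).
- board_b: Fixed. Paddle board 30 mm thick, 25 mm radius corners, 45 mm neck fillets; two 120 mm tall holdfasts at its far end. One board lies in front of the robot: gauge it; the other waits far right (y < -0.5 m). Origin: underside, middle line, at the shoulder edge; x from handle into body, y left. In mm: body x 0..320, y -140..140; handle x -130..0, y -23..23; arc centres: left corner (25, 115), right neck (-45, -68).
- hollow_25: Loose, 110 g. Radius leaf: flat red plate 15 mm thick, tail 40 mm wide with a small hanging hole near its end, and a forked head with a hollow mouth of radius 25 mm that runs out into two straight sides at a right angle (for outer corners); 125 mm long, 127 wide. Origin: underside, mid-tail. Its middle line points tail to mouth along (1,-1,0)/sqrt2 of its frame. Seated on the left corner, its axes are parallel to the board's.
- hollow_25_arc (a point): Arc centre of hollow_25, level with its top face. Along its middle line, in mm from its origin: tail end -40, tail sides parallel to 27, mouth's bottom 45.4, prong tips 84.5, arc centre 70.4. Seated, it coincides in plan with the board's corner arc centre; a leaf of the wrong radius rocks on one point or bridges a gap.
- hollow_45: Loose, 110 g. Radius leaf: flat red plate 15 mm thick, tail 40 mm wide with a small hanging hole near its end, and a forked head with a hollow mouth of radius 45 mm that runs out into two straight sides at a right angle (for outer corners); 125 mm long, 127 wide. Origin: underside, mid-tail. Its middle line points tail to mouth along (1,-1,0)/sqrt2 of its frame. Seated on the left corner, its axes are parallel to the board's.
- hollow_45_arc (a point): Arc centre of hollow_45, level with its top face. Along its middle line, in mm from its origin: tail end -40, tail sides parallel to 27, mouth's bottom 53.6, prong tips 84.5, arc centre 98.6. Seated, it coincides in plan with the board's corner arc centre; a leaf of the wrong radius rocks on one point or bridges a gap.
- round_25: Loose, 110 g. Radius leaf: flat red plate 15 mm thick, tail 40 mm wide with a small hanging hole near its end, and a right-angled nose rounded to 25 mm radius with two straight sides (for fillets); 145 mm long, 99 wide. Origin: underside, mid-tail. Its middle line points tail to nose along (1,1,0)/sqrt2 of its frame. Seated in the right neck fillet, its axes are parallel to the board's.
- round_25_arc (a point): Arc centre of round_25, level with its top face. Along its middle line, in mm from its origin: tail end -40, tail sides parallel to 35, arc centre 79.6, nose's front 104.6. Seated, it coincides in plan with the board's neck arc centre; a leaf of the wrong radius rocks on one point or bridges a gap.
- round_45: Loose, 110 g. Radius leaf: flat red plate 15 mm thick, tail 40 mm wide with a small hanging hole near its end, and a right-angled nose rounded to 45 mm radius with two straight sides (for fillets); 136 mm long, 99 wide. Origin: underside, mid-tail. Its middle line points tail to nose along (1,1,0)/sqrt2 of its frame. Seated in the right neck fillet, its axes are parallel to the board's.
- round_45_arc (a point): Arc centre of round_45, level with its top face. Along its middle line, in mm from its origin: tail end -40, tail sides parallel to 35, arc centre 51.4, nose's front 96.4. Seated, it coincides in plan with the board's neck arc centre; a leaf of the wrong radius rocks on one point or bridges a gap.
- glue: Loose. Wood-glue bottle, 190 mm tall, 64 mm across; origin at the centre of its foot. Leave it alone.
- sanding_block: Loose. Cork sanding block 115 x 66 x 33 mm high; origin under its centre, x along it. Leave it alone.
- try_square: Loose. Try square lying flat: walnut stock 110 mm long (along its y) and steel blade 150 mm (along its x), 18 mm high; origin under the stock's centre. Leave it alone.
- block_plane: Loose. Iron block plane 160 mm long (x), 50 wide, 58 high; origin under its centre. Leave it alone.
There are look-alikes about, which are no part of the job. What is shaped like the round_25 but turquoise is not meant.

How it is judged:
By the outcome, as a careful person would: the job done as asked, in the order asked, and still so for the second after the job is handed in, with the robot touching nothing.
It also fails if it takes over 66 s, if anything falls off the work surface, if the arm or the gripper's body presses on something with over 40 N, if the wrist force passes 120 N, or if a joint passes its speed limit or range.

## Robot

A 6-joint arm with a two-finger parallel gripper is mounted at the origin on the work surface. World frame = base frame: x ahead of the robot, y to its left, z up, the work surface at z = 0. Lengths are in m, angles in rad, forces in N, time in s.
With the tool pointing down it reaches from about 0.3 to 0.85 m from the base axis. Payload 5.4 kg.
Tool frame: the origin (TCP) lies at the very end of the fingers, on their centre line; the grasp point (between the pads) lies 19 mm behind it (env.grip_depth is the distance from the TCP to the grasp point, in m); x points along the fingers, z is the direction in which the jaws open and shut, and the axes are right-handed (so a half turn about x gives the same grasp; the last joint's range is limited). The gripper opens to 85 mm and grips with 20 to 120 N. Pads are 22 mm wide; open, the fingers measure 114 mm over their backs; the gripper's body (76 mm by 85 mm) begins 54 mm behind the grasp point. The pads swing forward as they close: fully open they stand 13 mm farther back than shut.
Start: joints at [1.006, 0.158, 1.597, -0, 1.386, -0.21], TCP at [0.2, 0.539, 0.231] pointing down, gripper open.
Joint ranges: [-2.91, 2.91], [-0.94, 2.29], [0.18, 2.7], [-1.29, 4.43], [0.17, 2.64], [-3, 3]. Speed limits (rad/s): [2.57, 2.57, 3.14, 3.14, 3.14, 3.14].

## Interface

Orientations are given as a unit quaternion [w, x, y, z].
In Python, from workcell import env gives the robot as it stands.
- The arm moves only by the tool arm_command, never from a script. Its argument "targets" is one flat list of numbers, 5 for each row, row after row: the shift along the world's x, y, z in m, then the turn about the world's z in degrees, then the gripper command: -1 is fully open, 1 is shut, values between are in proportion. In form: [dx, dy, dz, twist, grip, dx, dy, dz, twist, grip, ...]. A call has 1 to 8 rows; each row is the pose to reach, as a shift and turn from the pose commanded when the call began; what a row does not reach only later rows make up. A row lasts 1/12 s, in which the tool goes at most 41.7 mm and 7.16 degrees, less where a joint would pass 70% of its speed; a pose out of reach is approached as far as the arm can. A call with a gripper value outside its range is refused whole. The fingers move at their own pace and stop on an object; "squeeze" is the grip in N (left out, the last holds). Time passes only in rows, so rows that repeat a pose let the fingers close. It gives the time, the measured TCP pose, the force and the opening at its end, in the units of the state.
- env.get_obs(): the state, without advancing time (a new reading comes with each control period).
- env.get_image(name): name is "side" or "top"; returns a dict with "pixels" (400x640x3 uint8, red, green, blue), "z_map" (400x640 float32, m along the optical axis (not along the pixel's ray), 0 where there is no reading), "intrinsics" (3x3 intrinsics, pixels), "rvec" (rotation vector, rad) and "tvec" (3), from world to camera coordinates, as OpenCV has them. Camera axes: x right, y down, z forward; pixel columns grow to the right and rows downward; lengths in m; the calibration is good to about 2 mm. A picture is of the moment at which its call begins.
- env.sign_off(): hands the job in, once; it reports no verdict.
The state is a dict: "clock": time; "q": joint angles; "dq": joint speeds; "joint_torque": joint torques, N m; "position": TCP position; "eef_rot": TCP orientation; "contact_force": force on the tool from outside, world axes, zero at the start; "wrist_torque": the same for the moment, N m; "opening": finger opening in m.
Only numpy, scipy, OpenCV 4.12 (cv2) and the standard library are available. Lean on these libraries where they do the work, as an engineer would, in place of code of your own. Each camera call takes 0.05 s, during which the arm holds its last target. There are 200 camera calls.

## Working session

There is one attempt and no reset: what is moved stays moved. The work goes in short steps, Python scripts to look and compute and a tool call to move; the robot and the scene stay as the last step left them, time stands still between calls to the robot, and variables do not carry over. Pictures are saved under pics/ and viewed, about 8 in all and at most 12, crops included, and the job is handed in when it is done.

Besides the shell and the picture viewer there is one more tool, called after "Emit:" in YAML: its name, and indented under it one key for each argument. arm_command: Moves the arm, as the interface text tells. Its arguments: {"type":"object","properties":{"targets":{"type":"array","items":{"type":"number"}},"squeeze":{"type":"number"}},"required":["targets"]}

```bash
mkdir -p pics; ls; python3 - <<'E'
from workcell import env
import cv2, numpy as np
for n in ("top","side"):
    i=env.get_image(n); cv2.imwrite(f"pics/{n}0.png",i["pixels"][:,:,::-1]); np.savez(f"{n}0.npz",**i)
    R=cv2.Rodrigues(np.array(i["rvec"],float))[0]; print(n,i["intrinsics"],-R.T@np.array(i["tvec"]).ravel(),R.round(3))
print(env.get_obs())
E
```

```text
pics
top [[468.18397199   0.         320.34301323]
 [  0.         468.18397199 197.30724075]
 [  0.           0.           1.        ]] [ 0.26220208 -0.02975289  1.7273131 ] [[ 0.013 -1.     0.002]
 [-0.996 -0.013 -0.09 ]
 [ 0.09  -0.001 -0.996]]
side [[463.56998261   0.         313.78514685]
 [  0.         463.56998261 193.01888657]
 [  0.           0.           1.        ]] [ 0.30297284 -0.91576511  1.16767593] [[ 0.985 -0.172 -0.015]
 [-0.143 -0.763 -0.63 ]
 [ 0.097  0.623 -0.776]]
{'clock': 0.1, 'q': array([ 1.00592891e+00,  1.58992729e-01,  1.59810241e+00, -5.51643592e-06,
        1.38618907e+00, -2.10088843e-01]), 'dq': array([ 2.06719989e-05, -1.74518524e-03, -3.06196354e-03, -1.02098676e-03,
        1.15027963e-03, -5.38685694e-04]), 'joint_torque': array([-5.28140595e-05, -3.96987104e+01, -3.32339680e+01, -2.40039672e-04,
        4.08000225e-03, -1.43774162e-05]), 'position': array([0.19946734, 0.53872274, 0.23041353]), 'eef_rot': array([ 0.57983308, -0.40415732,  0.58093426,  0.40369029]), 'contact_force': array([ 0.62591938,  0.24808669, -0.13393445]), 'wrist_torque': array([-0.03226459,  0.01257656, -0.04079437]), 'opening': 0.08534630043158016}
```

View pics/top0.png

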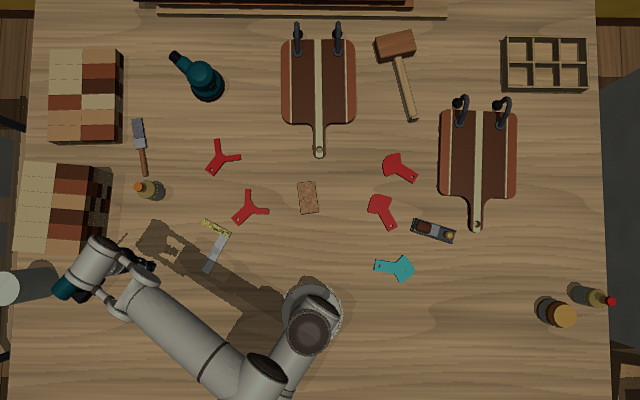

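View pics/side0.png

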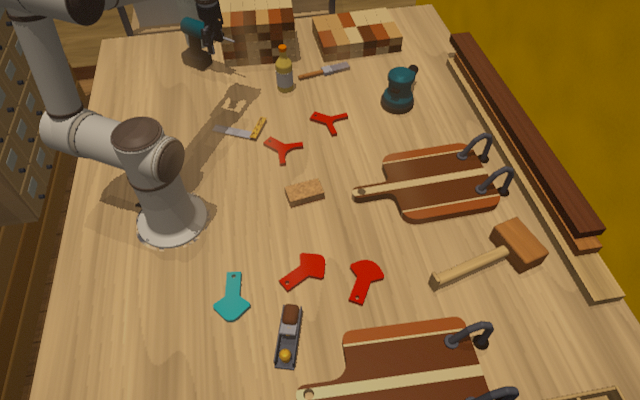

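The front board's shoulder corners are at about (282,122) and (356,122) in the top view. The red hollow leaves are near (222,157) and (250,207), and the round ones near (399,167) and (381,211). Next I'll rectify the views and measure.

```bash
cat > h.py <<'E'
import cv2, numpy as np
def cam(i):
    R=cv2.Rodrigues(np.array(i["rvec"],float))[0]; return i["intrinsics"],R,np.array(i["tvec"],float).ravel()
def proj(i,P):
    K,R,t=cam(i); return cv2.projectPoints(np.asarray(P,float).reshape(-1,1,3),np.array(i["rvec"],float),np.array(i["tvec"],float),K,None)[0][:,0]
def cast(i,uv,z):
    K,R,t=cam(i); uv=np.asarray(uv,float).reshape(-1,2); d=np.c_[uv,np.ones(len(uv))]@np.linalg.inv(K).T@R; c=-R.T@t
    return (c+d*((z-c[2])/d[:,2])[:,None])[:,:2]
def rect(i,z,x1,y1,w,h,s=2):
    "rectified picture of plane z: col = (y1-y)*1000*s, row=(x1-x)*1000*s; w,h in mm"
    c=np.array([[x1,y1],[x1,y1-w/1e3],[x1-h/1e3,y1-w/1e3],[x1-h/1e3,y1]])
    uv=proj(i,np.c_[c,np.full(4,z)]).astype(np.float32)
    q=np.float32([[0,0],[w*s,0],[w*s,h*s],[0,h*s]])
    return cv2.warpPerspective(i["pixels"],cv2.getPerspectiveTransform(uv,q),(w*s,h*s),flags=cv2.INTER_CUBIC)
def red(img):
    a=img.astype(int); return ((a[...,0]>110)&(a[...,1]<70)&(a[...,2]<70)).astype(np.uint8)
def leaves(i,x1=.75,y1=.45,w=800,h=500,s=2,z=.015):
    r=rect(i,z,x1,y1,w,h,s); m=red(r); n,l,st,ce=cv2.connectedComponentsWithStats(m); out=[]
    for k in range(1,n):
        if st[k,4]<2000*s*s: continue
        v,u=np.nonzero(l==k); P=np.c_[x1*1e3-(v+.5)/s,y1*1e3-(u+.5)/s]; c=P.mean(0)
        out.append((P,c,st[k,4]/s/s))
    return r,out
def axis(P,c,ang):
    "refine middle-line direction (tail to head, deg) from tail slice midpoints; returns ang, tail end, profile"
    for _ in range(5):
        a=np.radians(ang); d=np.array([np.cos(a),np.sin(a)]); n=np.array([-d[1],d[0]])
        s=P@d; t=P@n; s0=np.percentile(s,.3); S=np.arange(s0+20,s0+62,3)
        M=[(t[abs(s-q)<1.5].max()+t[abs(s-q)<1.5].min())/2 for q in S]
        k,b=np.polyfit(S,M,1); ang+=np.degrees(np.arctan(k))
    a=np.radians(ang); d=np.array([np.cos(a),np.sin(a)]); n=np.array([-d[1],d[0]]); s=P@d;t=P@n
    tm=np.mean(M); s0=s[abs(t-tm)<12].min(); col=s[abs(t-tm)<2]
    return ang,(s0+40)*d+tm*n,dict(length=s.max()-s0,width=np.ptp(t),midlen=col.max()-s0,tailw=np.ptp(t[abs(s-s0-45)<3]))
E
python3 - <<'E'
from h import *
for n in("top","side"):
    i=dict(np.load(n+"0.npz")); r,L=leaves(i); print(n)
    if n=="top":
        a=cv2.resize(r,(800,500)); b=rect(i,.03,.75,.2,400,250,2); cv2.imwrite("pics/r.png",a[:,:,::-1]); cv2.imwrite("pics/b.png",rect(i,.03,.85,.17,330,280,2)[:,:,::-1])
        cv2.imwrite("pics/b2.png",rect(i,.03,.7,-.3,330,280,2)[:,:,::-1])
    for P,c,A in L:
        f=P[np.argmax(((P-c)**2).sum(1))]-c; best=[]
        for g in range(0,360,15):
            try: best.append((axis(P,c,g)))
            except Exception: pass
        # keep candidates with tail width near 40
        best=[x for x in best if abs(x[2]["tailw"]-41)<6]
        print(c.round(1),A, {(round(x[0]%360,0),)+tuple(x[1].round(0))+tuple(round(q,0) for q in x[2].values()) for x in best})
E
```

```text
top
[557.5 345.9] 5190.75 {(np.float64(324.0), np.float64(537.0), np.float64(361.0), np.float64(125.0), np.float64(123.0), np.float64(86.0), np.float64(39.0))}
[ 539.8 -303.2] 5799.5 {(np.float64(53.0), np.float64(530.0), np.float64(-325.0), np.float64(109.0), np.float64(99.0), np.float64(107.0), np.float64(46.0)), (np.float64(56.0), np.float64(529.0), np.float64(-323.0), np.float64(108.0), np.float64(99.0), np.float64(108.0), np.float64(45.0))}
[369.9 235.4] 5580.0 {(np.float64(128.0), np.float64(358.0), np.float64(222.0), np.float64(110.0), np.float64(125.0), np.float64(108.0), np.float64(42.0)), (np.float64(315.0), np.float64(352.0), np.float64(255.0), np.float64(125.0), np.float64(125.0), np.float64(94.0), np.float64(39.0)), (np.float64(314.0), np.float64(331.0), np.float64(234.0), np.float64(124.0), np.float64(125.0), np.float64(103.0), np.float64(39.0)), (np.float64(316.0), np.float64(352.0), np.float64(255.0), np.float64(125.0), np.float64(125.0), np.float64(94.0), np.float64(39.0)), (np.float64(187.0), np.float64(345.0), np.float64(193.0), np.float64(65.0), np.float64(140.0), np.float64(30.0), np.float64(45.0)), (np.float64(128.0), np.float64(358.0), np.float64(222.0), np.float64(111.0), np.float64(125.0), np.float64(109.0), np.float64(43.0))}
[ 376.7 -258.3] 7299.0 {(np.float64(30.0), np.float64(341.0), np.float64(-278.0), np.float64(145.0), np.float64(98.0), np.float64(145.0), np.float64(39.0))}
side
[556.4 341.6] 5731.5 set()
[ 539.6 -303.5] 5871.0 set()
[379.6 225.8] 4646.25 {(np.float64(303.0), np.float64(360.0), np.float64(249.0), np.float64(125.0), np.float64(121.0), np.float64(88.0), np.float64(36.0))}
[ 375.7 -260.8] 7563.25 {(np.float64(29.0), np.float64(339.0), np.float64(-281.0), np.float64(147.0), np.float64(100.0), np.float64(147.0), np.float64(40.0))}
```

View pics/r.png

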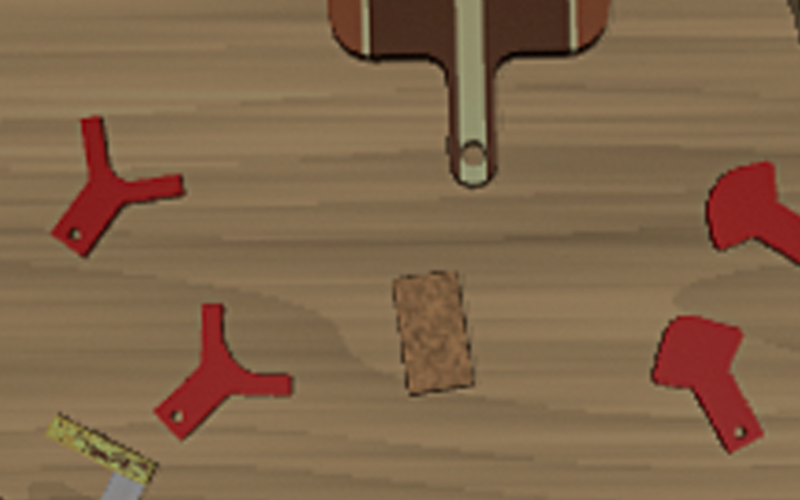

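View pics/b.png

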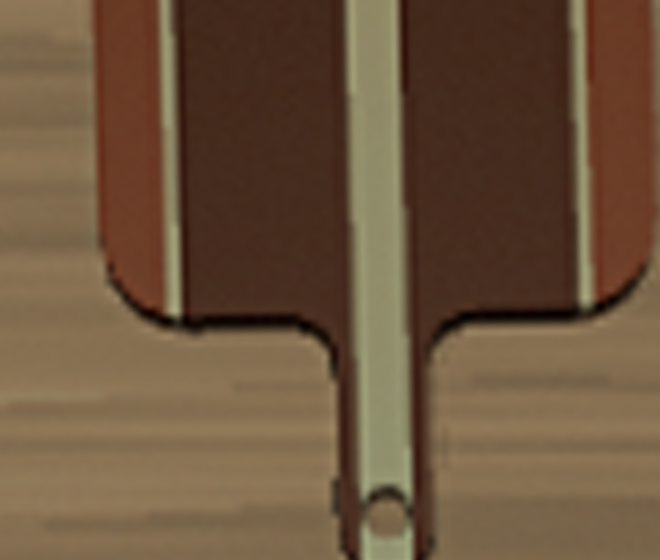

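The front board has large corners (about 42 mm of curve) and small fillets (about 22 mm), so it is board_a. The leaves I need are hollow_45, near (352,255) mm with a 94 mm mid length, and round_25, near (341,-278) mm and 145 mm long. Now I'll fit the board pose.

```bash
python3 - <<'E'
from h import *
def cross(p,th):  # last/first index crossing
    k=np.nonzero((p[:-1]-th)*(p[1:]-th)<0)[0]; return k
i=dict(np.load("top0.npz")); s=4
r=rect(i,.03,.85,.17,330,280,s).astype(float); X=lambda v:850-v/s; Y=lambda u:170-u/s
g=cv2.GaussianBlur(r,(5,5),0)
L=[];Rr=[]
for v in range(20,420,10):
    p=g[v,:,1]; k=cross(p[:400],78); L.append((X(v),Y(k[0]))) if len(k) else 0
    k=cross(p[1000:],78); Rr.append((X(v),Y(1000+k[-1]))) if len(k) else 0
def fit(a):
    a=np.array(a); k=np.polyfit(a[:,0],a[:,1],1)
    for _ in range(3):
        e=a[:,1]-np.polyval(k,a[:,0]); a=a[abs(e)<max(1.5,1.5*e.std())]; k=np.polyfit(a[:,0],a[:,1],1)
    return np.degrees(np.arctan(k[0])),k,len(a),e.std()
fl,fr=fit(L),fit(Rr); print("L",fl,"R",fr, "width",np.polyval(fl[1],750)-np.polyval(fr[1],750))
for z in(.03,0):
    g=cv2.GaussianBlur(rect(i,z,.85,.17,330,280,s),(5,5),0).astype(float)
    for ch,th,nm in((1,62,"low"),(0,45,"up")):
        S=[]
        for u in list(range(390,560,8))+list(range(980,1130,8)):
            p=g[520:780,u,ch]; k=cross(p,th)
            if len(k): S.append((Y(u),X(520+(k[-1] if nm=="low" else k[0]))))
        f=fit(S); print(z,nm,-f[0],f[2],f[3],"x at y=15:",np.polyval(f[1],15),"y=100",np.polyval(f[1],100),"y=-70",np.polyval(f[1],-70))
print("z map wood/board", [np.float32(i["z_map"][int(v),int(u)]) for u,v in ((300,100),(340,100))])
for n in("top","side"):
    j=dict(np.load(n+"0.npz")); r,LL=leaves(j)
    for P,c,A in LL:
        for g0,cc in((315,(370,235)),(30,(377,-258))):
            if np.hypot(*(c-cc))<25: print(n,axis(P,c,g0))
E
```

```text
L (np.float64(1.454119045307167), array([2.53846154e-02, 1.02237500e+02]), 40, np.float64(0.14222645810331833)) R (np.float64(1.3539456735051194), array([ 2.36352095e-02, -1.75580532e+02]), 37, np.float64(0.3606997168166838)) width 279.1300865055785
0.03 low 1.373035977812756 29 0.2561587104158675 x at y=15: 686.1128066246649 y=100 684.0754767373639 y=-70 688.150136511966
0.03 up 1.2002082429080219 33 0.17569392734413827 x at y=15: 693.678845707362 y=100 691.8980404548909 y=-70 695.4596509598332
0 low 1.3930823335660538 35 0.26680114693986257 x at y=15: 693.6070168289385 y=100 691.5399302383919 y=-70 695.674103419485
0 up 1.202961759490814 31 0.19630060779978412 x at y=15: 701.2919558624101 y=100 699.5070638887443 y=-70 703.0768478360759
z map wood/board [np.float32(1.7399766), np.float32(1.7432519)]
top (np.float64(314.7108608132938), array([351.66642781, 255.06069353]), {'length': np.float64(124.52977892237456), 'width': np.float64(125.17414836031418), 'midlen': np.float64(94.01545759860738), 'tailw': np.float64(38.560023148011226)})
top (np.float64(29.60798186810206), array([ 340.97650661, -278.23943038]), {'length': np.float64(145.35762496857018), 'width': np.float64(97.75420630165729), 'midlen': np.float64(145.22929334501976), 'tailw': np.float64(38.562689701751026)})
side (np.float64(302.68827047169276), array([359.85500257, 248.69896143]), {'length': np.float64(125.43052213177191), 'width': np.float64(121.43789033605634), 'midlen': np.float64(88.32932372553987), 'tailw': np.float64(36.47081225223923)})
side (np.float64(28.830713363486716), array([ 339.35017393, -280.83361579]), {'length': np.float64(146.50067127764618), 'width': np.float64(100.0420595625742), 'midlen': np.float64(146.50067127764618), 'tailw': np.float64(40.30615783410627)})
```

```bash
cat >> h.py <<'E'
def state(env):
    from scipy.spatial.transform import Rotation as Ro
    o=env.get_obs(); w,x,y,z=o["eef_rot"]; M=Ro.from_quat([x,y,z,w]).as_matrix()
    print("t",round(o["clock"],2),"pos",(o["position"]*1e3).round(1),"jaw",np.degrees(np.arctan2(M[1,2],M[0,2])).round(1),"down",M[:,0].round(3),"F",o["contact_force"].round(1),"open",o["opening"],"q",o["q"].round(2))
E
python3 -c "
from workcell import env
from h import *
state(env)"
```

```text
t 0.1 pos [199.5 538.7 230.4] jaw 69.7 down [-0.001 -0.001 -1.   ] F [ 0.6  0.2 -0.1] open 0.08534630043158016 q [ 1.01  0.16  1.6  -0.    1.39 -0.21]
```

Emit:
arm_command:
  targets: [0.037, -0.07, -0.03, -6, -1, 0.074, -0.14, -0.06, -12, -1, 0.111, -0.21, -0.09, -19, -1, 0.148, -0.28, -0.12, -25, -1, 0.148, -0.28, -0.13, -25, -1, 0.148, -0.28, -0.13, -25, -1, 0.148, -0.28, -0.13, -25, -1, 0.148, -0.28, -0.13, -25, -1]
  squeeze: 40

```text
clock: 0.77
position: [0.344, 0.2648, 0.1041]
eef_rot: [0.654, -0.269, 0.654, 0.269]
contact_force: [0.6, -0.1, -0.2]
opening: 0.0856
```

Emit:
arm_command:
  targets: [0, 0, 0, 0, -1, 0, 0, 0, 0, -1]

```text
clock: 0.93
position: [0.3436, 0.2647, 0.1038]
eef_rot: [0.654, -0.267, 0.656, 0.267]
contact_force: [0.2, 0.6, 1.1]
opening: 0.085
```

```bash
python3 - <<'E'
from workcell import env
from h import *
state(env)
i=env.get_image("side"); j=env.get_image("top")
a=cv2.resize(i["pixels"][80:230,170:400],(690,450),interpolation=2); cv2.imwrite("pics/s1.png",a[:,:,::-1])
E
```

```text
t 0.93 pos [343.6 264.7 103.8] jaw 44.4 down [-0.003 -0.001 -1.   ] F [0.2 0.6 1.1] open 0.08503089491196587 q [ 0.38 -0.07  2.1   0.    1.11 -0.4 ]
```

View pics/s1.png

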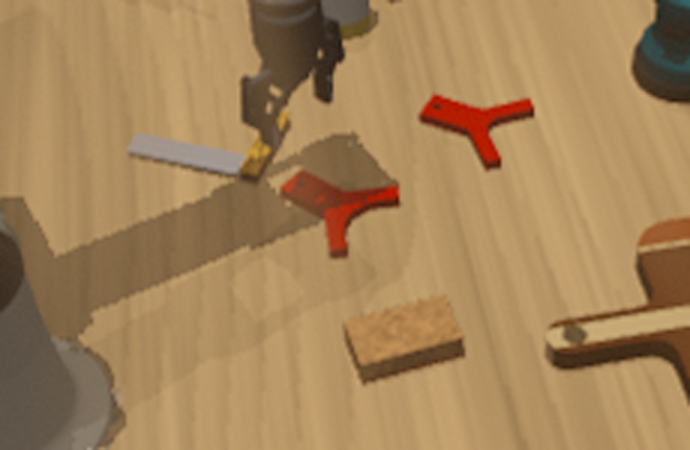

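The side crop shows the gripper above the hollow_45 tail at about (310,190), with the path down clear.

Emit:
arm_command:
  targets: [0.0045, -0.006, -0.035, 0, -1, 0.0045, -0.006, -0.07, 0, -1, 0.0045, -0.006, -0.09, 0, -1, 0.0045, -0.006, -0.1, 0, -1, 0.0045, -0.006, -0.1, 0, -1, 0.0045, -0.006, -0.1, 0, 1, 0.0045, -0.006, -0.1, 0, 1, 0.0045, -0.006, -0.1, 0, 1]

```text
clock: 1.7
position: [0.3498, 0.2615, 0.0067]
eef_rot: [0.655, -0.269, 0.653, 0.269]
contact_force: [-0.0, 0.5, -0.4]
opening: 0.0518
```

Emit:
arm_command:
  targets: [0, 0, 0, 0, 1, 0, 0, 0, 0, 1, 0, 0, 0, 0, 1, 0, 0, 0, 0, 1]

```text
clock: 2.03
position: [0.3496, 0.2612, 0.0066]
eef_rot: [0.655, -0.269, 0.653, 0.269]
contact_force: [-0.7, -0.2, 5.8]
opening: 0.0384
```

Emit:
arm_command:
  targets: [0, 0, 0.02, 0, 1, 0, 0, 0.04, 0, 1, 0.04, -0.012, 0.04, 0.5, 1, 0.08, -0.024, 0.04, 1, 1, 0.119, -0.036, 0.04, 1.7, 1, 0.158, -0.048, 0.04, 1.7, 1, 0.197, -0.06, 0.04, 1.7, 1, 0.236, -0.072, 0.04, 1.7, 1]

```text
clock: 2.7
position: [0.5863, 0.1877, 0.0455]
eef_rot: [0.65, -0.278, 0.65, 0.278]
contact_force: [0.9, -0.2, -1.2]
opening: 0.0386
```

Emit:
arm_command:
  targets: [0.035, -0.01, 0, 0, 1, 0.053, -0.015, 0, 0, 1, 0.053, -0.015, 0, 0, 1, 0.053, -0.015, -0.015, 0, 1, 0.053, -0.015, -0.025, 0, 1, 0.053, -0.015, -0.025, 0, 1, 0.053, -0.015, -0.025, 0, 1]

```text
clock: 3.28
position: [0.6345, 0.1741, 0.0178]
eef_rot: [0.648, -0.278, 0.651, 0.279]
contact_force: [-0.0, 0.1, -0.5]
opening: 0.0388
```

```bash
cat > look.py <<'E'
import sys
from workcell import env
from h import *
state(env); n=sys.argv[1]
i=env.get_image("top"); np.savez(n+"t.npz",**i); j=env.get_image("side"); np.savez(n+"s.npz",**j)
a=cv2.resize(i["pixels"][80:230,230:430],(800,600),interpolation=2); cv2.imwrite(f"pics/{n}t.png",a[:,:,::-1])
u,v=(int(q) for q in sys.argv[2:4]); a=cv2.resize(j["pixels"][v:v+100,u:u+160],(800,500),interpolation=2); cv2.imwrite(f"pics/{n}s.png",a[:,:,::-1])
E
python3 look.py a 310 110
```

```text
t 3.28 pos [634.5 174.1  17.8] jaw 46.4 down [-0.005 -0.    -1.   ] F [-0.   0.1 -0.5] open 0.038765641835788796 q [ 0.08  0.6   1.48  0.    1.07 -0.73]
```

View pics/as.png

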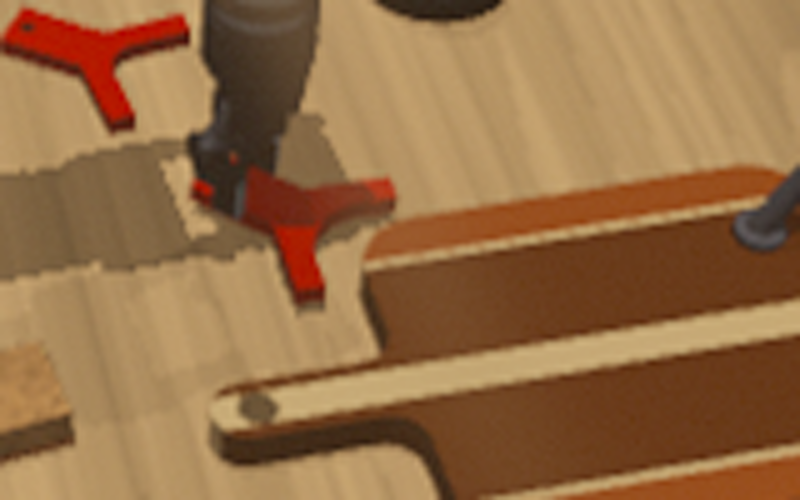

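The side crop shows hollow_45 held level at about (300,210) with its mouth facing the rounded corner at (370,250). I'll lower it and slide in.

Emit:
arm_command:
  targets: [0.005, -0.004, -0.006, 0, 1, 0.01, -0.008, -0.0105, 0, 1, 0.015, -0.012, -0.0105, 0, 1, 0.019, -0.015, -0.0105, 0, 1, 0.022, -0.018, -0.0105, 0, 1, 0.0245, -0.0205, -0.0105, 0, 1, 0.0245, -0.0205, -0.0105, 0, 1]

```text
clock: 3.97
position: [0.6627, 0.1523, 0.0098]
eef_rot: [0.65, -0.278, 0.65, 0.278]
contact_force: [-0.5, -0.2, -1.1]
opening: 0.0388
```

```bash
python3 look.py b 310 110; python3 - <<'E'
from h import *
i=dict(np.load("bt.npz")); r=rect(i,.015,.8,.23,200,200,4); cv2.imwrite("pics/br.png",cv2.resize(r,(600,600))[:,:,::-1])
E
```

```text
t 3.97 pos [662.7 152.3   9.8] jaw 46.3 down [ 0.001 -0.    -1.   ] F [-0.5 -0.2 -1.1] open 0.038846406939523195 q [ 0.05  0.66  1.41 -0.    1.07 -0.76]
```

View pics/br.png

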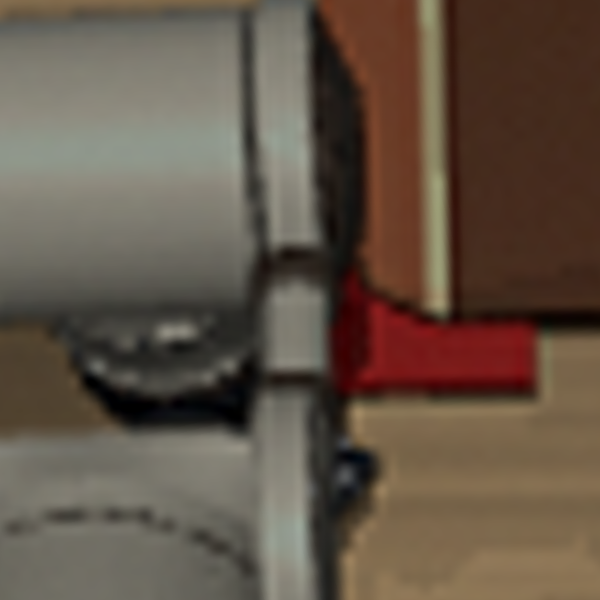

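The view shows the leaf nearly seated, with its straight side parallel to the shoulder at about (480,325). I'll lower the last 3 mm and press gently.

Emit:
arm_command:
  targets: [0, 0, -0.0025, 0, 1, 0, 0, -0.0035, 0, 1, 0.001, -0.001, -0.0035, 0, 1, 0.002, -0.002, -0.0035, 0, 1, 0.003, -0.003, -0.0035, 0, 1, 0.003, -0.003, -0.0035, 0, 1]

```text
clock: 4.57
position: [0.6633, 0.1523, 0.0066]
eef_rot: [0.649, -0.277, 0.651, 0.28]
contact_force: [-8.2, 6.1, 8.3]
opening: 0.0387
```

Emit:
arm_command:
  targets: [0.001, -0.0015, 0.001, 0, 1, 0.002, -0.003, 0.001, 0, 1, 0.002, -0.003, 0.001, 0, 1]
  squeeze: 25

```text
clock: 4.82
position: [0.6633, 0.1514, 0.0066]
eef_rot: [0.648, -0.275, 0.652, 0.281]
contact_force: [-11.4, 13.2, 7.9]
opening: 0.0388
```

```bash
python3 look.py c 310 110
```

```text
t 4.82 pos [663.3 151.4   6.6] jaw 46.4 down [-0.008  0.006 -1.   ] F [-11.4  13.2   7.9] open 0.038802997679428956 q [ 0.04  0.67  1.4   0.01  1.08 -0.77]
```

View pics/cs.png

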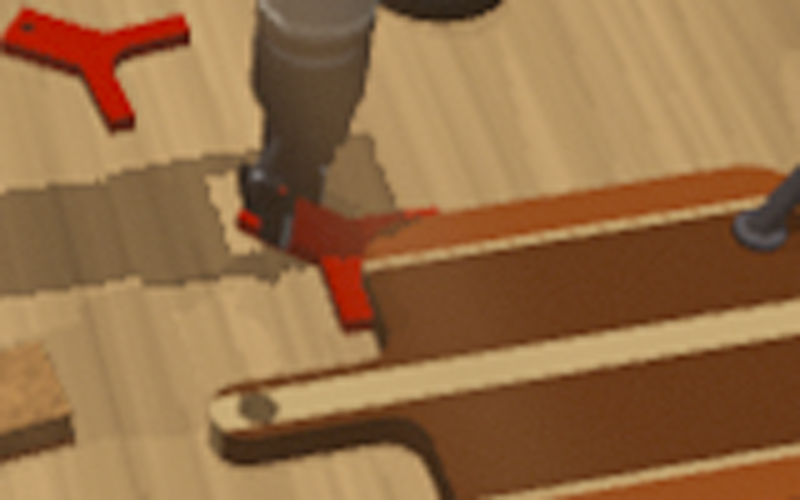

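Emit:
arm_command:
  targets: [-0.0015, 0.002, 0, 0, 1, -0.003, 0.004, 0, 0, 1, -0.003, 0.004, 0, 0, -1, -0.003, 0.004, 0, 0, -1, -0.003, 0.004, 0, 0, -1, -0.003, 0.004, 0.01, 0, -1, -0.003, 0.004, 0.04, 0, -1, -0.003, 0.004, 0.08, 0, -1]

```text
clock: 5.58
position: [0.661, 0.1505, 0.0843]
eef_rot: [0.647, -0.277, 0.653, 0.279]
contact_force: [1.4, -0.3, -0.1]
opening: 0.0854
```

Emit:
arm_command:
  targets: [-0.03, -0.02, 0.02, -4, -1, -0.06, -0.045, 0.03, -8, -1, -0.09, -0.07, 0.03, -11, -1, -0.12, -0.095, 0.03, -11, -1, -0.15, -0.12, 0.03, -11, -1, -0.175, -0.15, 0.03, -11, -1, -0.195, -0.185, 0.03, -11, -1, -0.21, -0.22, 0.03, -11, -1]

```text
clock: 6.25
position: [0.4523, -0.07, 0.1178]
eef_rot: [0.674, -0.215, 0.673, 0.215]
contact_force: [1.2, -1.1, 0.1]
opening: 0.0856
```

```bash
python3 look.py d 310 110; python3 - <<'E'
from h import *
i=dict(np.load("dt.npz")); r=rect(i,.015,.8,.23,200,200,4); cv2.imwrite("pics/dr.png",cv2.resize(r,(600,600))[:,:,::-1])
r,L=leaves(i)
for P,c,A in L:
    print(c,A)
    if abs(c[0]-680)<60 and c[1]>60: print(axis(P,c,-44))
E
```

```text
t 6.25 pos [452.3 -70.  117.8] jaw 35.4 down [ 0.001 -0.001 -1.   ] F [ 1.2 -1.1  0.1] open 0.08561670580270031 q [-0.42 -0.03  2.03 -0.    1.14 -1.04]
[682.01553336 128.71070764] 5242.75
(np.float64(-44.73261173343797), array([665.13102271, 146.61903325]), {'length': np.float64(122.12354612458569), 'width': np.float64(115.30664899393594), 'midlen': np.float64(93.02147822543145), 'tailw': np.float64(38.91024896999966)})
[557.48519896 346.02668051] 5177.0
[ 539.82278262 -303.33327576] 5789.5
[ 376.61708817 -258.47855817] 7275.5
```

View pics/dr.png

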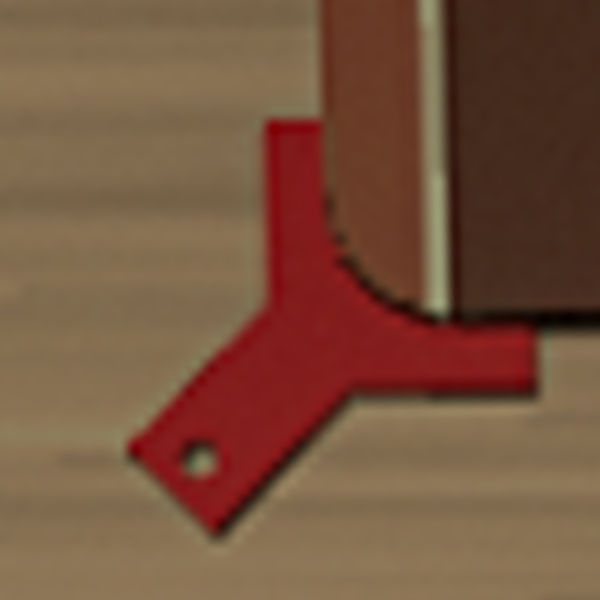

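Seated on both sides by eye, but the yaw estimate is about 1° off. I'll check the prong edges more precisely.

```bash
cat > prong.py <<'E'
import sys; from h import *
i=dict(np.load(sys.argv[1])); s=8
r=cv2.GaussianBlur(rect(i,.015,.8,.23,200,200,s),(9,9),0).astype(float); f=r[...,0]-1.0*r[...,1]  # red minus green
X=lambda v:800-v/s; Y=lambda u:230-u/s
A=[];B=[]
for v in range(int(46*s),int(92*s),s):   # outer edge of long prong along board side
    p=f[v,60*s:105*s]; k=np.nonzero((p[:-1]<60)&(p[1:]>=60))[0]
    if len(k): A.append((X(v),Y(60*s+k[0])))
for u in range(int(126*s),int(174*s),s):
    p=f[100*s:150*s,u]; k=np.nonzero((p[:-1]>=60)&(p[1:]<60))[0]
    if len(k): B.append((Y(u),X(100*s+k[-1])))
A=np.array(A);B=np.array(B)
for M,sg,n in((A,1,"side prong"),(B,-1,"shoulder prong")):
    k=np.polyfit(M[:,0],M[:,1],1); print(n,"yaw",sg*np.degrees(np.arctan(k[0])),"mean",M.mean(0),"res",np.std(M[:,1]-np.polyval(k,M[:,0])))
E
python3 prong.py dt.npz
```

```text
side prong yaw 1.27670893216705 mean [731.5        141.98097826] res 0.069485010518649
shoulder prong yaw 0.28688077997244 mean [ 80.5        670.16666667] res 0.08817787515700018
```

The two prong edges disagree (1.3° and 0.3°, against the board's 1.4°). I'll nudge the tail end with shut fingers so that the leaf aligns itself.

Emit:
arm_command:
  targets: [0.021, 0.034, 0, 2, 1, 0.042, 0.068, 0, 4, 1, 0.063, 0.102, 0, 6, 1, 0.084, 0.136, 0, 8, 1, 0.105, 0.17, 0, 10, 1, 0.126, 0.204, 0, 11, 1, 0.147, 0.238, 0, 11, 1, 0.1625, 0.265, 0, 11, 1]

```text
clock: 7.02
position: [0.6179, 0.1994, 0.1178]
eef_rot: [0.651, -0.279, 0.649, 0.279]
contact_force: [0.7, -0.4, 0.5]
opening: -0.0002
```

Emit:
arm_command:
  targets: [0, 0, -0.04, 0, 1, 0, 0, -0.08, 0, 1, 0, 0, -0.1, 0, 1, 0, 0, -0.11, 0, 1, 0, 0, -0.11, 0, 1, 0, 0, -0.11, 0, 1]

```text
clock: 7.52
position: [0.6173, 0.1963, 0.0082]
eef_rot: [0.651, -0.279, 0.649, 0.278]
contact_force: [0.1, -0.0, 1.1]
opening: -0.0002
```

```bash
python3 -c "
from workcell import env
from h import *
state(env)"
```

```text
t 7.52 pos [617.3 196.3   8.2] jaw 46.4 down [ 0.002  0.    -1.   ] F [ 0.1 -0.   1.1] open -0.0001597143948111383 q [ 0.12  0.59  1.52  0.    1.03 -0.69]
```

Emit:
arm_command:
  targets: [-0.0023, -0.0024, 0, 0, 1, 0.003, -0.0075, 0, 0, 1, 0.0078, -0.012, 0, 0, 1, 0.01, -0.0145, 0, 0, 1, 0.0115, -0.016, 0, 0, 1, 0.013, -0.0175, 0, 0, 1, 0.0145, -0.0185, 0, 0, 1]

```text
clock: 8.1
position: [0.6296, 0.1787, 0.0072]
eef_rot: [0.649, -0.277, 0.651, 0.279]
contact_force: [-8.7, 6.7, 8.2]
opening: 0.0003
```

Emit:
arm_command:
  targets: [0.001, -0.001, 0.001, 0, 1, 0.002, -0.002, 0.002, 0, 1, 0.002, -0.002, 0.002, 0, 1]

```text
clock: 8.35
position: [0.6293, 0.1783, 0.0074]
eef_rot: [0.648, -0.276, 0.652, 0.281]
contact_force: [-6.3, 8.8, 0.1]
opening: -0.0006
```

Emit:
arm_command:
  targets: [-0.005, 0.005, 0, 0, 1, -0.02, 0.02, 0.005, 0, 1, -0.02, 0.02, 0.045, 0, 1, -0.02, 0.02, 0.085, 0, 1, -0.02, 0.02, 0.11, 0, -1]

```text
clock: 8.77
position: [0.6142, 0.196, 0.1231]
eef_rot: [0.651, -0.279, 0.648, 0.278]
contact_force: [1.1, 0.4, 0.8]
opening: 0.0107
```

Emit:
arm_command:
  targets: [-0.02, -0.036, 0, -7, -1, -0.04, -0.072, 0, -14, -1, -0.06, -0.108, 0, -16, -1, -0.08, -0.144, 0, -16, -1, -0.1, -0.18, 0, -16, -1, -0.12, -0.216, 0, -16, -1, -0.14, -0.252, 0, -16, -1, -0.16, -0.288, 0, -16, -1]

```text
clock: 9.43
position: [0.4518, -0.094, 0.1192]
eef_rot: [0.683, -0.186, 0.682, 0.185]
contact_force: [0.1, -0.5, -0.1]
opening: 0.0853
```

```bash
python3 look.py e 310 110; python3 prong.py et.npz; python3 - <<'E'
from h import *
i=dict(np.load("et.npz"))
r,L=leaves(i)
for P,c,A in L:
    print(c,A)
    if abs(c[0]-680)<60 and c[1]>60: print(axis(P,c,-44))
E
```

```text
t 9.43 pos [451.8 -94.  119.2] jaw 30.4 down [ 0.001 -0.001 -1.   ] F [ 0.1 -0.5 -0.1] open 0.08526517923427146 q [-0.47 -0.02  2.02 -0.    1.14 -1.  ]
side prong yaw 1.2528693960888775 mean [731.5        141.19293478] res 0.049557206914458904
shoulder prong yaw 0.6635334566064063 mean [ 80.5       670.3359375] res 0.048529701435834655
[681.86332577 127.70628221] 5286.75
(np.float64(-43.412790544705004), array([664.7129595 , 146.44575742]), {'length': np.float64(122.21660854750269), 'width': np.float64(117.95251569593586), 'midlen': np.float64(93.5177271375498), 'tailw': np.float64(38.61066975120343)})
[557.48034929 346.03820233] 5174.75
[ 539.81363951 -303.31495723] 5786.5
[ 376.70332646 -258.51398487] 7271.25
```

hollow_45 aligned: its yaw is now -43.4° against -43.6° expected, and the prong's outer edge is 20.4 mm from the wood against a 19.8 mm prong width. Both press directions met resistance. Next is round_25.

Emit:
arm_command:
  targets: [-0.014, -0.023, 0, -7, -1, -0.028, -0.046, 0, -14, -1, -0.043, -0.07, 0, -21, -1, -0.057, -0.093, 0, -28, -1, -0.072, -0.117, 0, -35, -1, -0.086, -0.14, 0, -42, -1, -0.1, -0.164, 0, -49, -1, -0.115, -0.187, 0, -56, -1]

```text
clock: 10.2
position: [0.3376, -0.2805, 0.1193]
eef_rot: [0.689, 0.158, 0.689, -0.159]
contact_force: [-0.4, -1.0, 0.2]
opening: 0.0853
```

Emit:
arm_command:
  targets: [0, 0, -0.01, -7, -1, 0, 0, -0.02, -14, -1, 0, 0, -0.03, -21, -1, 0, 0, -0.03, -28, -1, 0, 0, -0.03, -34.8, -1, 0, 0, -0.03, -34.8, -1]

```text
clock: 10.7
position: [0.3382, -0.2792, 0.0889]
eef_rot: [0.611, 0.357, 0.611, -0.357]
contact_force: [-0.6, 0.2, 0.6]
opening: 0.0858
```

```bash
python3 look.py f 230 220
```

```text
t 10.7 pos [ 338.2 -279.2   88.9] jaw -60.6 down [ 0. -0. -1.] F [-0.6  0.2  0.6] open 0.08582829054105026 q [-0.97 -0.03  2.1  -0.    1.07  0.09]
```

View pics/fs.png

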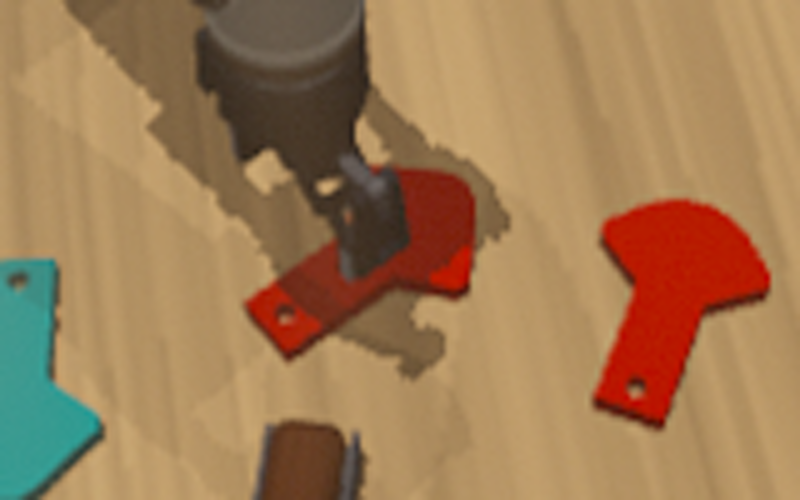

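The side crop shows the jaws over the round_25 tail at about (340,250) and clear of the plane.

Emit:
arm_command:
  targets: [-0.0015, -0.0015, -0.035, 0, -1, -0.0015, -0.0015, -0.065, 0, -1, -0.0015, -0.0015, -0.08, 0, -1, -0.0015, -0.0015, -0.0845, 0, -1, -0.0015, -0.0015, -0.0845, 0, -1, -0.0015, -0.0015, -0.0845, 0, 1, -0.0015, -0.0015, -0.0845, 0, 1, -0.0015, -0.0015, -0.0845, 0, 1]
  squeeze: 40

```text
clock: 11.47
position: [0.3372, -0.2821, 0.0059]
eef_rot: [0.612, 0.355, 0.61, -0.356]
contact_force: [0.5, -0.1, -0.6]
opening: 0.0516
```

Emit:
arm_command:
  targets: [0, 0, 0, 0, 1, 0, 0, 0, 0, 1, 0, 0, 0, 0, 1, 0, 0, 0, 0, 1]

```text
clock: 11.8
position: [0.3371, -0.2819, 0.0058]
eef_rot: [0.612, 0.355, 0.61, -0.356]
contact_force: [-0.6, 1.4, 5.8]
opening: 0.0387
```

Emit:
arm_command:
  targets: [0, 0, 0.025, 0, 1, 0, 0, 0.05, 0, 1, 0.035, 0.0175, 0.05, 4, 1, 0.07, 0.035, 0.05, 8, 1, 0.105, 0.0525, 0.05, 12, 1, 0.14, 0.07, 0.05, 17, 1, 0.175, 0.0875, 0.05, 17, 1, 0.21, 0.105, 0.05, 17, 1]

```text
clock: 12.47
position: [0.5479, -0.1747, 0.0548]
eef_rot: [0.657, 0.261, 0.657, -0.261]
contact_force: [-0.2, -1.0, -0.9]
opening: 0.0385
```

Emit:
arm_command:
  targets: [0.03, 0.016, 0, 0, 1, 0.0405, 0.0215, 0, 0, 1, 0.0405, 0.0215, -0.015, 0, 1, 0.0405, 0.0215, -0.03, 0, 1, 0.0405, 0.0215, -0.04, 0, 1, 0.0405, 0.0215, -0.045, 0, 1, 0.0405, 0.0215, -0.045, 0, 1]

```text
clock: 13.05
position: [0.5856, -0.154, 0.0081]
eef_rot: [0.656, 0.262, 0.658, -0.262]
contact_force: [-0.1, -0.7, -0.3]
opening: 0.0385
```

```bash
python3 look.py g 330 150
```

```text
t 13.05 pos [ 585.6 -154.     8.1] jaw -43.4 down [-0.003  0.001 -1.   ] F [-0.1 -0.7 -0.3] open 0.03846689252623255 q [-0.46  0.5   1.65 -0.    1.    0.3 ]
```

View pics/gs.png

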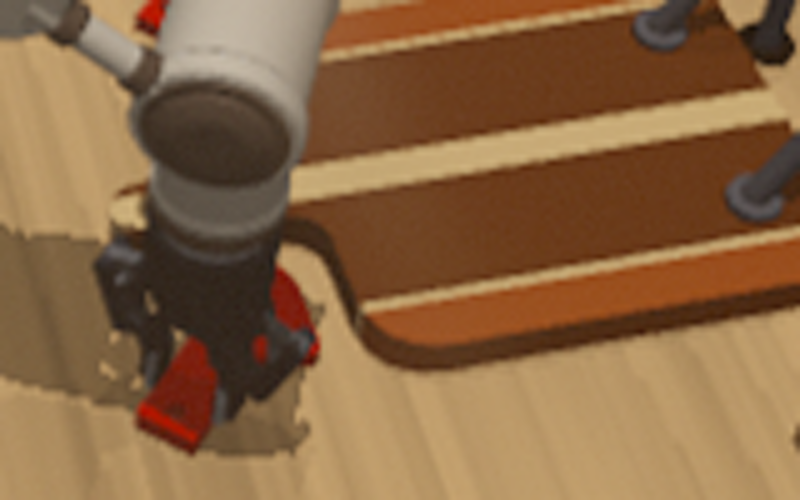

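round_25 is held level, with its nose facing the fillet at about (320,240). I'll slide it in.

Emit:
arm_command:
  targets: [0.006, 0.0055, -0.001, 0, 1, 0.012, 0.011, -0.002, 0, 1, 0.018, 0.0165, -0.002, 0, 1, 0.022, 0.02, -0.002, 0, 1, 0.024, 0.022, -0.002, 0, 1, 0.0255, 0.0235, -0.002, 0, 1, 0.0265, 0.0245, -0.002, 0, 1, 0.0265, 0.0245, -0.002, 0, 1]

```text
clock: 13.82
position: [0.6126, -0.1319, 0.0075]
eef_rot: [0.657, 0.26, 0.657, -0.263]
contact_force: [-3.5, -7.4, -1.1]
opening: 0.0388
```

Emit:
arm_command:
  targets: [0.001, 0.0005, -0.0015, 0, 1, 0.002, 0.001, -0.0015, 0, 1, 0.003, 0.0015, -0.0015, 0, 1, 0.003, 0.0015, -0.0015, 0, 1]
  squeeze: 25

```text
clock: 14.15
position: [0.6131, -0.1319, 0.0062]
eef_rot: [0.655, 0.259, 0.659, -0.264]
contact_force: [-16.7, -12.9, 7.9]
opening: 0.0389
```

Emit:
arm_command:
  targets: [-0.0015, -0.001, 0, 0, 1, -0.003, -0.002, 0, 0, 1, -0.003, -0.002, 0, 0, -1, -0.003, -0.002, 0, 0, -1, -0.003, -0.002, 0, 0, -1, -0.003, -0.002, 0.01, 0, -1, -0.003, -0.002, 0.04, 0, -1, -0.003, -0.002, 0.08, 0, -1]

```text
clock: 14.82
position: [0.6107, -0.1289, 0.0838]
eef_rot: [0.654, 0.262, 0.66, -0.261]
contact_force: [0.3, -1.0, 0.0]
opening: 0.0854
```

Emit:
arm_command:
  targets: [-0.028, -0.03, 0.01, 0, 1, -0.049, -0.052, 0.01, 0, 1, -0.049, -0.052, 0.01, 0, 1, -0.049, -0.052, -0.03, 0, 1, -0.049, -0.052, -0.065, 0, 1, -0.049, -0.052, -0.08, 0, 1, -0.049, -0.052, -0.08, 0, 1]

```text
clock: 15.4
position: [0.5623, -0.1808, 0.0028]
eef_rot: [0.655, 0.262, 0.659, -0.261]
contact_force: [-0.8, -0.7, -0.7]
opening: 0.0006
```

```bash
python3 look.py k 330 150; python3 - <<'E'
from h import *
i=dict(np.load("kt.npz"))
r,L=leaves(i)
for P,c,A in L:
    print(c,A)
    if abs(c[0]-630)<60 and abs(c[1]+110)<60: print(axis(P,c,46))
E
```

```text
t 15.4 pos [ 562.3 -180.8    2.8] jaw -43.4 down [-0.005  0.003 -1.   ] F [-0.8 -0.7 -0.7] open 0.000618168675713382 q [-0.52  0.48  1.69  0.    0.98  0.24]
[681.83691429 127.79934382] 5276.75
[660.00109038 -79.704425  ] 4528.25
(np.float64(73.2944609757702), array([626.08952271, -54.28977374]), {'length': np.float64(62.31068245622744), 'width': np.float64(88.79433705052043), 'midlen': np.float64(48.60894180018262), 'tailw': np.float64(75.76408501159847)})
[557.47245056 346.04940525] 5170.25
[ 539.13279257 -304.39636384] 5586.25
```

Emit:
arm_command:
  targets: [0.006, 0.0065, 0.004, 0, 1, 0.011, 0.0115, 0.004, 0, 1, 0.0145, 0.015, 0.004, 0, 1, 0.0165, 0.017, 0.004, 0, 1, 0.018, 0.0185, 0.004, 0, 1, 0.0195, 0.02, 0.004, 0, 1, 0.021, 0.0215, 0.004, 0, 1, 0.021, 0.0215, 0.004, 0, 1]

```text
clock: 16.17
position: [0.5836, -0.1631, 0.0104]
eef_rot: [0.656, 0.259, 0.658, -0.263]
contact_force: [-8.5, -7.5, 7.0]
opening: 0.0003
```

Emit:
arm_command:
  targets: [0.001, 0.001, 0, 0, 1, 0.002, 0.002, 0, 0, 1, 0.002, 0.002, 0, 0, 1]

```text
clock: 16.42
position: [0.5838, -0.1629, 0.0104]
eef_rot: [0.655, 0.258, 0.659, -0.264]
contact_force: [-16.8, -13.9, 10.3]
opening: 0.0
```

Emit:
arm_command:
  targets: [-0.004, -0.004, 0, 0, 1, -0.02, -0.02, 0, 0, 1, -0.02, -0.02, 0.03, 0, 1, -0.03, -0.02, 0.07, 0, 1, -0.07, -0.02, 0.11, 0, 1, -0.11, -0.02, 0.13, 0, 1, -0.15, -0.02, 0.13, 0, 1, -0.19, -0.02, 0.13, 0, 1]

```text
clock: 17.08
position: [0.4095, -0.1797, 0.1418]
eef_rot: [0.659, 0.261, 0.655, -0.262]
contact_force: [-1.6, -1.6, 1.2]
opening: 0.0001
```

Emit:
arm_command:
  targets: [-0.03, 0.02, 0.02, 0, 1, -0.06, 0.02, 0.03, 0, 1, -0.06, 0.02, 0.03, 0, 1]

```text
clock: 17.33
position: [0.3471, -0.1587, 0.1713]
eef_rot: [0.658, 0.261, 0.656, -0.263]
contact_force: [1.5, -1.6, 0.5]
opening: -0.0
```

```bash
python3 look.py m 330 130; python3 prong.py mt.npz; python3 - <<'E'
from h import *
i=dict(np.load("mt.npz")); r=rect(i,.015,.8,.2,330,250,3); cv2.imwrite("pics/mr.png",cv2.resize(r,(792,600))[:,:,::-1])
r,L=leaves(i)
for P,c,A in L:
    print(c,A)
    if abs(c[0]-630)<60 and abs(c[1]+110)<60: print(axis(P,c,46))
    if abs(c[0]-680)<60 and c[1]>60: print(axis(P,c,-44))
E
```

```text
t 17.33 pos [ 347.1 -158.7  171.3] jaw -43.5 down [ 0.002 -0.003 -1.   ] F [ 1.5 -1.6  0.5] open -3.177343600846049e-05 q [-0.75 -0.33  2.18 -0.    1.29  0.01]
side prong yaw 1.2696454116420373 mean [731.5        141.21467391] res 0.03887951895873857
shoulder prong yaw 0.6600353479966108 mean [ 80.5        670.30208333] res 0.060972991056104424
[681.83549186 127.65787922] 5298.75
(np.float64(-43.490045583608726), array([664.69989423, 146.41794586]), {'length': np.float64(122.62002123853046), 'width': np.float64(117.943939129064), 'midlen': np.float64(93.51064434828857), 'tailw': np.float64(38.62641783566369)})
[643.03847688 -98.06822124] 7207.25
(np.float64(46.36345191541683), array([ 615.03054749, -127.79524822]), {'length': np.float64(144.16675571459945), 'width': np.float64(97.99909999307039), 'midlen': np.float64(144.16675571459945), 'tailw': np.float64(38.2907319272465)})
[557.46019354 345.98987644] 5179.75
[ 539.77485544 -303.28549236] 5793.5
```

View pics/mr.png

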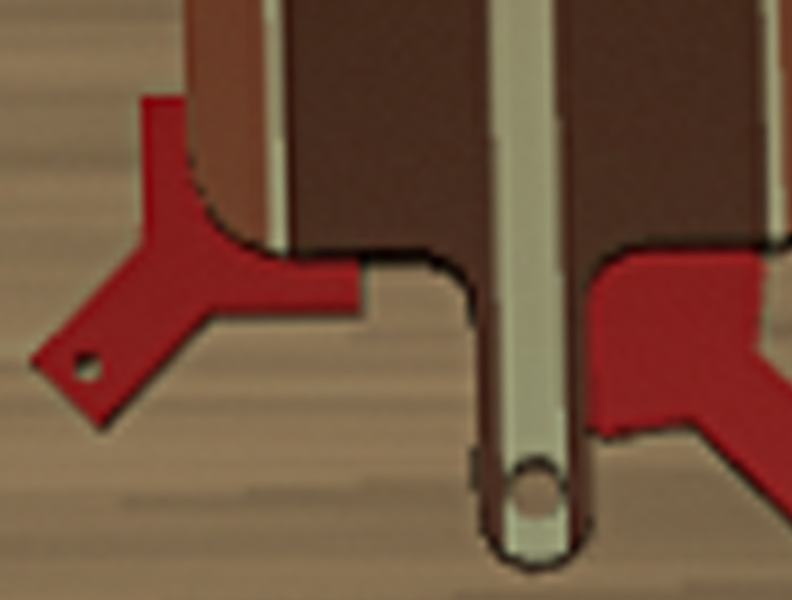

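By eye both leaves look seated. The camera puts round_25 about 2 mm away from the handle in y, so I'll measure that gap directly.

```bash
python3 - <<'E'
from h import *
i=dict(np.load("mt.npz"));z=dict(np.load("top0.npz"))
for x in(.63,.645,.66):
    for k in(i,z):
        u,v=proj(k,[[x,-.044,.02]])[0]; v=int(round(v)); u=int(u); print(x,"y@col",cast(k,[[u-4+.0,v]],.02)[0].round(4),[tuple(int(q) for q in p) for p in k["pixels"][v,u-4:u+6]])
for y in(-.085,-.1,-.115):
    for k in(i,z):
        u,v=proj(k,[[.697,y,.02]])[0]; v=int(round(v)); u=int(u); print(y,"x@row",cast(k,[[u,v-4]],.02)[0].round(4),[tuple(int(q) for q in p) for p in k["pixels"][v-4:v+6,u]])
j=dict(np.load("ms.npz")); u,v=proj(j,[[.66,-.06,.02]])[0].astype(int)
cv2.imwrite("pics/gap.png",cv2.resize(j["pixels"][v-30:v+45,u-60:u+60],(800,500),interpolation=0)[:,:,::-1])
E
```

```text
0.63 y@col [ 0.6301 -0.0266] [(143, 142, 108), (145, 146, 111), (127, 122, 92), (64, 37, 26), (74, 48, 34), (104, 36, 30), (127, 26, 26), (138, 32, 32), (136, 32, 32), (135, 32, 31)]
0.63 y@col [ 0.6301 -0.0266] [(145, 144, 110), (146, 146, 111), (130, 124, 95), (64, 33, 23), (75, 47, 34), (102, 79, 58), (121, 102, 74), (118, 99, 72), (130, 108, 79), (128, 107, 79)]
0.645 y@col [ 0.6452 -0.0264] [(145, 143, 109), (145, 145, 110), (125, 117, 88), (64, 36, 25), (71, 45, 31), (105, 36, 30), (138, 29, 28), (137, 32, 32), (135, 32, 31), (135, 32, 31)]
0.645 y@col [ 0.6452 -0.0264] [(145, 144, 110), (147, 147, 111), (126, 117, 88), (66, 34, 23), (73, 46, 32), (104, 81, 59), (127, 106, 78), (136, 113, 83), (133, 110, 81), (133, 111, 82)]
0.66 y@col [ 0.6603 -0.0262] [(144, 142, 107), (146, 143, 109), (123, 116, 87), (64, 37, 25), (73, 47, 33), (105, 36, 30), (141, 31, 31), (136, 32, 30), (135, 33, 31), (134, 32, 30)]
0.66 y@col [ 0.6603 -0.0262] [(145, 143, 109), (147, 145, 110), (125, 117, 88), (65, 34, 23), (73, 46, 33), (100, 78, 57), (122, 102, 75), (133, 111, 81), (127, 107, 78), (128,
[... 362 characters left out ...]
0.1 x@row [ 0.7104 -0.0962] [(70, 44, 31), (72, 46, 32), (70, 46, 31), (47, 32, 20), (63, 10, 8), (143, 33, 31), (135, 32, 30), (132, 30, 29), (132, 28, 27), (134, 32, 31)]
-0.1 x@row [ 0.7104 -0.0962] [(71, 46, 33), (72, 47, 32), (73, 47, 32), (54, 31, 22), (9, 0, 0), (68, 55, 39), (144, 121, 89), (135, 112, 82), (134, 111, 82), (136, 113, 83)]
-0.115 x@row [ 0.7106 -0.1148] [(67, 38, 26), (68, 40, 27), (66, 38, 24), (44, 27, 17), (33, 1, 1), (112, 29, 26), (138, 33, 29), (132, 30, 28), (133, 39, 33), (131, 37, 31)]
-0.115 x@row [ 0.7106 -0.1148] [(66, 37, 25), (69, 41, 27), (69, 40, 28), (49, 28, 18), (10, 3, 0), (70, 55, 39), (144, 120, 88), (135, 112, 82), (132, 110, 80), (137, 115, 84)]
```

```bash
python3 - <<'E'
from h import *
i=dict(np.load("mt.npz"));z=dict(np.load("top0.npz"))
f=lambda a:[tuple(int(q) for q in p) for p in a]
for x in(.745,.755,.765):
    for k in(i,z):
        u,v=proj(k,[[x,.121,.02]])[0]; v=int(round(v)); u=int(u); print(x,f(k["pixels"][v,u-4:u+5]))
for y in(.085,.075,.065):
    for k in(i,z):
        u,v=proj(k,[[.692,y,.02]])[0]; v=int(round(v)); u=int(u); print(y,f(k["pixels"][v-4:v+5,u]))
E
```

```text
0.745 [(129, 14, 17), (130, 26, 26), (128, 25, 25), (130, 26, 26), (129, 33, 28), (101, 63, 39), (105, 60, 39), (106, 62, 41), (106, 61, 39)]
0.745 [(128, 107, 78), (129, 107, 78), (129, 106, 79), (129, 108, 79), (128, 107, 79), (104, 54, 34), (107, 60, 39), (108, 62, 40), (107, 62, 41)]
0.755 [(129, 6, 13), (128, 12, 16), (128, 13, 17), (129, 11, 16), (128, 23, 22), (102, 63, 40), (105, 60, 39), (106, 61, 39), (106, 60, 41)]
0.755 [(125, 105, 77), (124, 104, 75), (125, 105, 76), (126, 106, 78), (125, 105, 76), (103, 54, 34), (106, 59, 37), (107, 60, 39), (108, 61, 41)]
0.765 [(131, 112, 81), (131, 114, 83), (131, 114, 83), (132, 116, 85), (130, 113, 83), (102, 53, 33), (105, 59, 38), (106, 60, 39), (106, 60, 38)]
0.765 [(133, 111, 82), (131, 110, 80), (133, 111, 81), (133, 114, 83), (131, 111, 81), (102, 52, 31), (106, 60, 39), (107, 61, 39), (106, 60, 38)]
0.085 [(142, 131, 98), (142, 133, 100), (145, 137, 102), (135, 132, 98), (54, 27, 18), (138, 26, 26), (135, 30, 29), (133, 32, 29), (134, 29, 28)]
0.085 [(143, 133, 100), (143, 134, 100), (149, 139, 105), (142, 132, 98), (27, 19, 11), (60, 47, 32), (145, 122, 90), (136, 113, 83), (134, 111, 81)]
0.075 [(59, 30, 18), (59, 30, 19), (60, 33, 20), (55, 32, 20), (38, 10, 8), (109, 19, 19), (139, 32, 31), (133, 31, 27), (134, 31, 29)]
0.075 [(60, 32, 19), (59, 29, 19), (62, 31, 18), (61, 32, 21), (14, 1, 0), (38, 29, 19), (114, 94, 68), (140, 117, 86), (134, 111, 82)]
0.065 [(71, 45, 29), (71, 46, 32), (73, 47, 32), (65, 43, 29), (30, 13, 9), (89, 19, 16), (142, 33, 32), (134, 30, 29), (135, 30, 30)]
0.065 [(71, 46, 31), (72, 46, 32), (74, 48, 34), (72, 46, 31), (15, 4, 0), (43, 33, 22), (120, 99, 73), (140, 116, 85), (134, 111, 82)]
```

The leaf's red meets the board on all four straight sides, with no bench visible between, and the robot is clear. I'll hand in.

```bash
python3 -c "
from workcell import env
print(env.sign_off())"
```

```text
the job is handed in; nothing more can be done
None
```

Both leaves are seated on the front board and I handed the job in at about 17.5 s. The board is board_a, so the radii to read are 45 mm at the left shoulder corner and 25 mm at the right neck fillet.

**What I did:** I seated hollow_45 first, then round_25. I gripped each by the tail, slid it in along the bench and pressed it until both sides pushed back. The sideways force was at most about 22 N. After letting go, I nudged each tail end with shut fingers so that the leaf lined itself up.

**Last checks:**
- **Angles:** hollow_45 sits at -43.5° (expected -43.6°) and round_25 at 46.4° (expected 46.4°).
- **Gaps:** in the top view, no bench shows between leaf and wood on any of the four straight sides.
- **Other things:** the two leaves that do not fit have not moved. I did not re-measure the other tools; the arm's paths stayed clear of them. The arm ended well away from everything.

**What disagreed:**
- The camera put both leaves about 2 mm off their calculated positions, away from the wood. That is about the calibration error, and the gap and force checks do not support a real gap.
- One prong edge of hollow_45 read 0.7°, against 1.3° for the other and 1.4° for the board. Its outer edge takes in the leaf's visible side face, so I trusted the middle-line angle instead.
- I could not view a final close-up of the neck fillet because the picture limit was reached, so I checked that spot from pixel values only.

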